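# Fit the double lid on the spice tin, then lift off the outer lid alone

### The job

Put the double lid on the spice tin that holds the low jar (the tall jar in the other tin is in the way of a lid): pick both lids up together by the inner lid's wooden knob, which stands up through the outer lid's collar, lower them in hand until the inner lid is fully seated in the tin, and let go. Then grip the collar and lift the outer lid alone straight up, ready to be wiped, leaving the inner lid seated in the tin, and finish while still holding the outer lid level, about 12 cm above where it lay and touching nothing but the gripper. Never separate the lids unless the inner one is seated in that tin, and leave the other tin, the jars and the other things on the counter as they are.

Things in the scene. Friction and masses are not known exactly. Their poses are not given: they have to be found in the camera images.
- tin_a: one of two identical round open steel tins, upright, loose, 0.7 kg: 116 mm outside dia, 110 inside, 62 high, floor 4 thick. Origin: centre of its underside, z up. Holds either the low or the tall jar at the start. The tins and the lid set change places from run to run
- tin_b: the other of the two identical tins; same sizes and same origin as tin_a. It holds the jar that tin_a does not
- low_jar: low amber glass jar with black cap, 52 mm diameter, 38 mm high, standing on the floor of one of the tins, wholly below the rim. The tin it stands in is the one to close. Origin: centre of its underside
- tall_jar: tall amber glass spice jar with black cap and paper label, 44 mm diameter, 105 mm high, standing in the other tin and sticking out 47 mm above its rim. Origin: centre of its underside
- inner_lid: round steel lid, 0.15-0.31 kg, loose, lying on its plug. Origin: centre of underside, z up. Plug 105 mm dia, 8 deep (tapered to 97 at the bottom) drops into the tin; flange 124 mm dia, z 8-16, sits on the rim; on the axis an 18 mm stem, then a dark wooden knob 24 mm dia, z 43-66 mm. Fully seated, its origin is 54 mm above the tin's. It carries the outer lid
- outer_lid: round aluminium lid, 0.11-0.22 kg, loose, resting on the inner lid's flange (origin 4 mm above the inner lid's; 2 mm side play). Origin: centre of the skirt's lower edge, z up. Skirt 134 mm outside dia, 128 inside; top plate z 12-15 mm; open central collar 48 mm outside dia, 40 inside, z 15-37 mm. The inner lid's knob passes freely through it
- knob_top (a point): centre of the top of the inner lid's wooden knob, 66 mm above that lid's origin; it stands 25 mm above the top of the outer lid's collar
- collar_top (a point): centre of the upper edge of the outer lid's collar, 37 mm above that lid's origin and 22 mm above its plate
- pepper_jar: bystander: clear glass jar with black cap, 52 mm diameter, 100 mm high, on the far side of the counter; origin: centre of its underside
- salt_bowl: bystander: white bowl, 90 mm diameter, 40 mm high, on the far side; origin: centre of its underside
- recipe_tin: bystander: closed green tin box, 60 x 100 x 70 mm high, on the far side; origin: centre of its underside
Things that resemble listed ones, but are neither listed nor needed, are in the scene too. Leave any orange or purple look-alike of the tin_b alone. Leave any blue look-alike of the inner_lid alone.

How it is judged:
On the way, in this order (a step that is already met when the one before it is completed fails the run):
1. both lids, nested, are lifted together by the inner lid's knob (height (world z) of inner_lid above 0.03 m and contact force between the fingers and inner_lid above 0.3 N and z of outer_lid in the frame of inner_lid below 0.009 m), for 0.1 s.
2. both lids are lowered, still in hand, onto the tin with the low jar (((z of inner_lid in the frame of tin_a between 0.048 and 0.066 m and horizontal distance between inner_lid and tin_a below 0.012 m and horizontal distance between low_jar and tin_a below 0.045 m) or (z of inner_lid in the frame of tin_b between 0.048 and 0.066 m and horizontal distance between inner_lid and tin_b below 0.012 m and horizontal distance between low_jar and tin_b below 0.045 m)) and contact force between the fingers and inner_lid above 0.3 N and z of outer_lid in the frame of inner_lid below 0.009 m), for 0.05 s.
3. the inner lid is seated in that tin with the outer lid still nested on it, and its knob is let go (((z of inner_lid in the frame of tin_a between 0.05 and 0.0575 m and horizontal distance between inner_lid and tin_a below 0.006 m and angle between the z axis of inner_lid and the z axis of tin_a, either way round below 0.06 rad and angle between tin_a's own z axis and vertical below 0.06 rad and horizontal distance between low_jar and tin_a below 0.045 m and z of low_jar in the frame of tin_a below 0.02 m) or (z of inner_lid in the frame of tin_b between 0.05 and 0.0575 m and horizontal distance between inner_lid and tin_b below 0.006 m and angle between the z axis of inner_lid and the z axis of tin_b, either way round below 0.06 rad and angle between tin_b's own z axis and vertical below 0.06 rad and horizontal distance between low_jar and tin_b below 0.045 m and z of low_jar in the frame of tin_b below 0.02 m)) and contact force between the fingers and inner_lid below 0.1 N and z of outer_lid in the frame of inner_lid below 0.009 m), for 0.2 s.
At the end, for the whole second after the job is handed in: Inner lid seated in the upright tin with the low jar (4 mm in height, 6 mm off centre, 0.06 rad), not touched by the fingers; the fingers hold the outer lid still, within 0.25 rad of level, at least 75 mm above the inner lid (origins) and 110 mm above the counter, touching nothing else (((z of inner_lid in the frame of tin_a between 0.05 and 0.0575 m and horizontal distance between inner_lid and tin_a below 0.006 m and angle between the z axis of inner_lid and the z axis of tin_a, either way round below 0.06 rad and angle between tin_a's own z axis and vertical below 0.06 rad and horizontal distance between low_jar and tin_a below 0.045 m and z of low_jar in the frame of tin_a below 0.02 m) or (z of inner_lid in the frame of tin_b between 0.05 and 0.0575 m and horizontal distance between inner_lid and tin_b below 0.006 m and angle between the z axis of inner_lid and the z axis of tin_b, either way round below 0.06 rad and angle between tin_b's own z axis and vertical below 0.06 rad and horizontal distance between low_jar and tin_b below 0.045 m and z of low_jar in the frame of tin_b below 0.02 m)) and z of outer_lid in the frame of inner_lid above 0.075 m and angle between outer_lid's own z axis and vertical below 0.25 rad and contact force between the fingers and outer_lid above 0.5 N and contact force between the fingers and inner_lid below 0.1 N and contact force between outer_lid and inner_lid below 0.05 N and contact force between outer_lid and tin_a below 0.05 N and contact force between outer_lid and tin_b below 0.05 N and contact force between outer_lid and tall_jar below 0.05 N and contact force between outer_lid and pepper_jar below 0.05 N and contact force between outer_lid and salt_bowl below 0.05 N and contact force between outer_lid and recipe_tin below 0.05 N and height (world z) of outer_lid above 0.11 m and linear speed of outer_lid below 0.05 m/s and linear speed of inner_lid below 0.03 m/s); the arm keeps its last pose, push and grip.
It fails at once if the outer lid is separated from the inner lid (by more than 12 mm) while the inner lid is not seated in the tin with the low jar (z of outer_lid in the frame of inner_lid above 0.016 m and not ((z of inner_lid in the frame of tin_a between 0.05 and 0.0575 m and horizontal distance between inner_lid and tin_a below 0.006 m and angle between the z axis of inner_lid and the z axis of tin_a, either way round below 0.06 rad and angle between tin_a's own z axis and vertical below 0.06 rad and horizontal distance between low_jar and tin_a below 0.045 m and z of low_jar in the frame of tin_a below 0.02 m) or (z of inner_lid in the frame of tin_b between 0.05 and 0.0575 m and horizontal distance between inner_lid and tin_b below 0.006 m and angle between the z axis of inner_lid and the z axis of tin_b, either way round below 0.06 rad and angle between tin_b's own z axis and vertical below 0.06 rad and horizontal distance between low_jar and tin_b below 0.045 m and z of low_jar in the frame of tin_b below 0.02 m))).
It fails at once if the inner or outer lid is tipped by more than 0.6 rad (angle between any of inner_lid, outer_lid's own z axis and vertical above 0.6 rad).
It fails at once if a tin or jar is shoved or lifted by more than 40 mm (distance of any of tin_a, tin_b, low_jar, tall_jar from where it was at the start of the episode above 0.04 m).
It fails at once if a bystander is moved by more than 30 mm (distance of any of pepper_jar, salt_bowl, recipe_tin from where it was at the start of the episode above 0.03 m).
It fails at once if the tall jar or a bystander is tipped by more than 0.4 rad (angle between any of tall_jar, pepper_jar, salt_bowl, recipe_tin's own z axis and vertical above 0.4 rad).
It also fails if it takes over 58 s, if anything falls off the work surface, if the arm or the gripper's body presses on something with over 40 N, if the wrist force passes 120 N, or if a joint passes its speed limit or range.

### The arm

A 7-joint arm with a two-finger parallel gripper is mounted at the origin on the work surface. World frame = base frame: x ahead of the robot, y to its left, z up, the work surface at z = 0. Lengths are in m, angles in rad, forces in N, time in s.
With the tool pointing down it reaches from about 0.425 to 0.925 m from the base axis. Payload 6.8 kg.
Tool frame: the origin (TCP) lies on the centre line of the jaws, within the pads' length; the fingertips stand 8 mm ahead of it and the grasp point (between the pads) lies 11 mm behind it (r.finger_overhang is the distance from the TCP to the fingertips, in m); x points along the fingers, z is the direction in which the jaws open and shut, and the axes are right-handed (so a half turn about x gives the same grasp; the last joint's range is limited). The gripper opens to 85 mm and grips with 20 to 120 N. Pads are 22 mm wide; open, the fingers measure 114 mm over their backs; the gripper's body (76 mm by 85 mm) begins 54 mm behind the grasp point. The pads swing forward as they close: fully open they stand 13 mm farther back than shut.
Start: joints at [-1.331, 0.477, 0.022, 1.555, -0.011, 1.109, -0.083], TCP at [0.23, 0.635, 0.202] pointing down, gripper open.
Joint ranges: [-2.96, 2.96], [-0.34, 2.1], [-1.41, 1.46], [0.24, 2.44], [-1.37, 4.51], [0.17, 1.92], [-2.96, 2.96]. Speed limits (rad/s): [2.39, 2.39, 3.14, 3.14, 3.14, 3.14, 3.14].

### API

Orientations are given as a rotation vector (axis times angle).
In Python, from bench import r gives the robot as it stands. The module is installed in compiled form; this text tells all that it offers.
- The arm moves only by the tool play_rows, never from a script. Its argument "plan" is a list of rows, each a list of 5 numbers: the opening, from -1 (shut) to 1 (fully open), then the shift along the world's x, y, z in m, then the turn about the world's z in rad. A call has 1 to 10 rows; each row is the pose to reach, as a shift and turn from the pose commanded when the call began; what a row does not reach only later rows make up. A row lasts 1/10 s, in which the tool goes at most 50 mm and 8.59 degrees, less where a joint would pass 70% of its speed; a pose out of reach is approached as far as the arm can. A call with a gripper value outside its range is refused whole. The fingers move at their own pace and stop on an object; "force" is the grip in N (left out, the last holds). Time passes only in rows, so rows that repeat a pose let the fingers close. It gives the time, the measured TCP pose, the force and the opening at its end, in the units of the state.
- r.get_obs(): the state, without advancing time (a new reading comes with each control period).
- r.grab_frame(name): name is "scene" or "top" or "wrist"; returns a dict with "pixels" (480x640x3 uint8, blue, green, red), "z_map" (480x640 float32, m along the optical axis (not along the pixel's ray), 0 where there is no reading), "vfov" (degrees; the focal length in pixels is half the picture's height over the tangent of half this angle, whatever the lens; pixels are square), "cx", "cy" (the principal point, pixels), "D" ([k1, k2, p1, p2, k3] as OpenCV has them; the pictures are not rectified), "R" (3x3) and "t" (3): a world point X has camera coordinates R X + t; the wrist camera has in their place "tool_from_camera" (4x4, takes a point from camera to tool coordinates, whose origin is the TCP and whose axes are the tool frame's). Camera axes: x right, y down, z forward; pixel columns grow to the right and rows downward; lengths in m; the calibration is good to about 2 mm. A picture is of the moment at which its call begins: read the wrist's pose just before it.
- r.hand_in(): hands the job in, once; it reports no verdict.
Trained networks look in a picture, given as the dict that the camera call returned (one of the last four; its "shot" number tells which), for a name from the list of things; names that differ only in an ending like _2 or _b are one class to them, and where a whole thing is asked for, a point or a joint stands for the part that bears it (a point fixed in the world has none). Each returns a list of dicts, best first, with "conf" (0 to 1); they miss things now and then, are a little off and sometimes report something else, mostly with a low value. They report only what shows in the picture. A call takes as long as a camera call. They do not tell look-alikes from the thing itself.
- r.outline_of(picture, label): "mask" (480x640 bool, what is visible of it) and "bbox" ([left, top, right, bottom] as shares, 0 to 1, of the picture: columns of its width, rows of its height, round what is visible of it).
- r.pinpoint(picture, label): "position" ([column, row] as shares, 0 to 1, of the picture: columns of its width, rows of its height: a listed point, or the origin of a listed thing).
The state is a dict: "clock": time; "joints": joint angles; "qvel": joint speeds; "tau": joint torques, N m; "tcp_pos": TCP position; "orientation": TCP orientation; "contact_force": force on the tool from outside, world axes, zero at the start; "moment": the same for the moment, N m; "grip_width": finger opening in m.
Only numpy, scipy, OpenCV 4.12 (cv2) and the standard library are available. Lean on these libraries where they do the work, as an engineer would, in place of code of your own. Each camera call takes 0.05 s, during which the arm holds its last target.

## Working session

There is one attempt and no reset: what is moved stays moved. The work goes in short steps, Python scripts to look and compute and a tool call to move; the robot and the scene stay as the last step left them, time stands still between calls to the robot, and variables do not carry over. Pictures are saved under pics/ and viewed, and the job is handed in when it is done.

Besides the shell and the picture viewer there is one more tool, called after "Call:" as name(argument=value, ...) on one line, values as JSON. play_rows: Moves the arm, as the interface text tells. Its arguments: {"type":"object","properties":{"plan":{"type":"array","items":{"type":"array","items":{"type":"number"}}},"force":{"type":"number"}},"required":["plan"]}

```bash
mkdir -p pics; cat > h.py <<'E'
import numpy as np, cv2
from bench import r
def K(f):
    h=f["pixels"].shape[0]; fl=h/2/np.tan(np.radians(f["vfov"])/2)
    return np.array([[fl,0,f["cx"]],[0,fl,f["cy"]],[0,0,1.]])
def Rt(f,obs=None):
    if "R" in f: return np.array(f["R"]),np.array(f["t"])
    T=np.array(f["tool_from_camera"]); Rw=cv2.Rodrigues(np.array(obs["orientation"],float))[0]
    Rc=Rw@T[:3,:3]; tc=Rw@T[:3,3]+np.array(obs["tcp_pos"])
    return Rc.T,-Rc.T@tc
def ray(f,uv,obs=None):
    R,t=Rt(f,obs)
    p=cv2.undistortPoints(np.array(uv,float).reshape(-1,1,2),K(f),np.array(f["D"],float)).reshape(-1,2)
    d=np.c_[p,np.ones(len(p))]
    return -R.T@t, d@R, d   # origin, world dirs (z_cam=1)
def atz(f,uv,z,obs=None):
    o,d,_=ray(f,uv,obs); return o+d*((z-o[2])/d[:,2])[:,None]
def atdepth(f,uv,obs=None):
    o,d,_=ray(f,uv,obs); uv=np.array(uv,float).reshape(-1,2)
    zz=np.array([f["z_map"][int(v),int(u)] for u,v in uv]); return o+d*zz[:,None]
def cloud(f,mask,obs=None):
    v,u=np.nonzero(mask&(f["z_map"]>0)); o,d,_=ray(f,np.c_[u,v],obs)
    return o+d*f["z_map"][v,u][:,None]
E
python3 - <<'E'
from h import *
o=r.get_obs(); print(o)
for n in ["scene","top","wrist"]:
    f=r.grab_frame(n); cv2.imwrite(f"pics/{n}0.png",f["pixels"])
    R,t=Rt(f,o); print(n,f["vfov"],f["cx"],f["cy"],f["D"],"cam",-R.T@t)
    for l in ["tin_a","low_jar","tall_jar","inner_lid","outer_lid","knob_top","collar_top","pepper_jar","salt_bowl","recipe_tin"]:
        for q in r.pinpoint(f,l):
            p=np.array(q["position"])*[640,480]; print(l,round(q["conf"],2),p.round(1),end=' | ')
        print()
E
```

```text
{'clock': 0.0, 'joints': array([-1.3311011 ,  0.47779157,  0.02231232,  1.55647455, -0.01149066,
        1.10931561, -0.08309147]), 'qvel': array([ 0.0004327 , -0.00048429,  0.00045762,  0.00055085,  0.00039585,
        0.00010786, -0.0009471 ]), 'tau': array([ 1.16144010e-04, -5.96462059e+01,  1.60752151e+00, -2.81177258e+01,
        1.23855638e-02,  9.72627924e-03, -2.04780619e-06]), 'tcp_pos': array([0.22983688, 0.63395885, 0.20142121]), 'orientation': array([-0.9505111 ,  1.35535884,  0.94856636]), 'contact_force': array([-0.19513699, -0.23084497,  0.33283535]), 'moment': array([-0.02435114, -0.00586589,  0.07219654]), 'grip_width': 0.08494683057915434}
scene 55.74591737827061 323.49999590011697 246.45482240803244 [-0.05062568  0.          0.          0.          0.        ] cam [1.10093306 0.16391558 0.91810096]
tin_a 0.98 [300.2 257.6] | tin_a 0.98 [471.5 340.1] | tin_a 0.8 [380.1 207.3] | tin_a 0.64 [426.6 261.6] | tin_a 0.23 [225.4 229.9] | 
low_jar 0.58 [296.9 247.7] | 
tall_jar 0.69 [268.  355.5] | tall_jar 0.6 [427.2 266.6] | 
inner_lid 0.65 [228.2 235.6] | inner_lid 0.59 
[... 372 characters left out ...]
84389 0.03541482 1.1273138 ]
tin_a 0.84 [358.3 260.1] | tin_a 0.78 [257.6 362.5] | tin_a 0.66 [194.4 276.3] | tin_a 0.57 [145.5 193.4] | 
low_jar 0.89 [358.2 270.7] | 
tall_jar 0.56 [193.4 272.3] | 
inner_lid 0.81 [457.9 281. ] | inner_lid 0.59 [469.5 375. ] | 
outer_lid 0.77 [457.6 281.3] | 
knob_top 0.66 [250.5 147.4] | knob_top 0.57 [476.2 372.8] | knob_top 0.56 [464.7 278.1] | 
collar_top 0.56 [462.7 279.6] | 
pepper_jar 0.91 [250.8 148.2] | 
salt_bowl 0.9 [354.2 140.1] | salt_bowl 0.28 [358.5 264.8] | 
recipe_tin 0.93 [426.  152.8] | 
wrist 63.480219375489796 322.4006757806378 248.93718162027 [0.02759955 0.         0.         0.         0.        ] cam [0.15716324 0.66013368 0.37324803]
```

View pics/scene0.png

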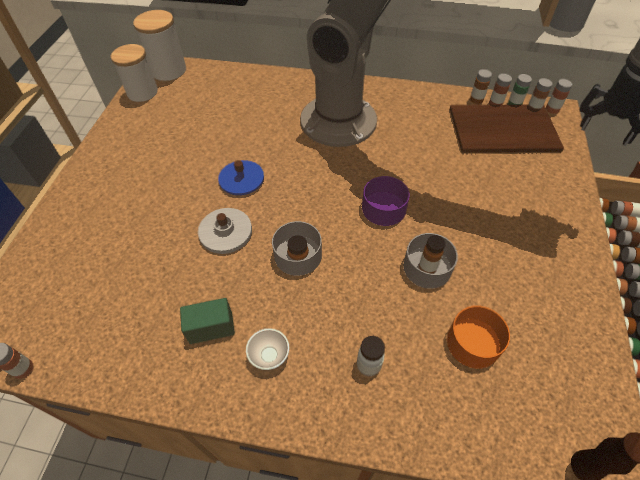

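View pics/top0.png

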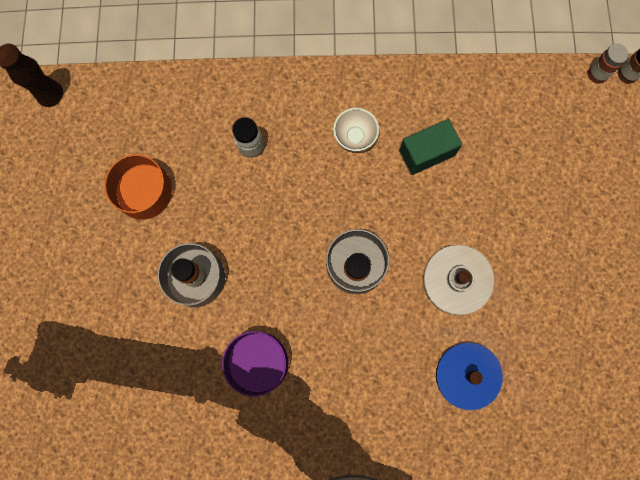

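The lid set is at about (458,280) in the top image. The tin with the low jar is at about (358,260), and the tall jar's tin is at about (191,274). The blue lid and the orange and purple tins are look-alikes, so I'll leave them. Next I'll measure positions.

```bash
python3 - <<'E'
from h import *
pk={"top":{"tin_a":(358,260),"outer_lid":(458,280)},"scene":{"tin_a":(300,257),"outer_lid":(224,230)}}
for n in ["top","scene"]:
    f=r.grab_frame(n)
    for l,z in [("tin_a",None),("outer_lid",None)]:
        for q in r.outline_of(f,l):
            b=np.array(q["bbox"])*[640,480,640,480]; c=(b[:2]+b[2:])/2
            if np.hypot(*(c-pk[n][l]))>25: continue
            P=cloud(f,q["mask"])
            print(n,l,q["conf"],b.round(),"pcl z pct",np.percentile(P[:,2],[2,50,98]).round(4))
            zt=0.062 if l=="tin_a" else 0.019
            S=P[abs(P[:,2]-zt)<0.005]
            if len(S)>20:
                (c,rad)=cv2.minEnclosingCircle(S[:,:2].astype(np.float32)); print("  circ",np.round(c,4),round(rad,4),len(S),"minmax mid",((S[:,:2].min(0)+S[:,:2].max(0))/2).round(4))
            cs,_=cv2.findContours(q["mask"].astype(np.uint8),0,1); cc=max(cs,key=cv2.contourArea).reshape(-1,2)
            if n=="top":
                W=atz(f,cc,zt); (c,rad)=cv2.minEnclosingCircle(W[:,:2].astype(np.float32)); e=cv2.fitEllipse(W[:,:2].astype(np.float32)); print("  contour@z",np.round(c,4),round(rad,4),"ell",np.round(e[0],4),np.round(e[1],4))
    for l,z in [("knob_top",.066),("collar_top",.041),("outer_lid",.004),("tin_a",0.),("low_jar",.004),("tall_jar",.004)]:
        for q in r.pinpoint(f,l): print(n,l,round(q["conf"],2),atz(f,np.array(q["position"])*[640,480],z)[0].round(4))
E
```

```text
top tin_a 0.57 [329. 229. 391. 293.] pcl z pct [0.0008 0.0065 0.0648]
  circ [ 0.5091 -0.0163] 0.0583 356 minmax mid [ 0.5091 -0.016 ]
  contour@z [ 0.5071 -0.0149] 0.0604 ell [ 0.5069 -0.0156] [0.1143 0.1195]
top outer_lid 0.81 [424. 246. 493. 316.] pcl z pct [0.0138 0.0203 0.0426]
  circ [ 0.4733 -0.2109] 0.0681 3167 minmax mid [ 0.4748 -0.2109]
  contour@z [ 0.4717 -0.2097] 0.0695 ell [ 0.4742 -0.2093] [0.1298 0.1359]
top knob_top 0.97 [ 0.2967 -0.2217  0.066 ]
top knob_top 0.56 [ 0.471  -0.2045  0.066 ]
top collar_top 0.95 [ 0.4711 -0.2073  0.041 ]
top collar_top 0.47 [0.4875 0.2908 0.041 ]
top outer_lid 0.59 [ 0.4778 -0.2122  0.004 ]
top outer_lid 0.37 [ 0.4815 -0.2146  0.004 ]
top tin_a 0.81 [ 0.5138 -0.0205  0.    ]
top tin_a 0.78 [0.4923 0.2934 0.    ]
top tin_a 0.58 [0.6607 0.4029 0.    ]
top tin_a 0.55 [0.3249 0.1727 0.    ]
top low_jar 0.81 [ 0.4959 -0.0174  0.004 ]
top tall_jar 0.58 [0.4908 0.2942 0.004 ]
scene tin_a 0.9 [273. 221. 319. 277.] pcl z pct [0.0004 0.0276 0.0619]
  circ [ 0.5111 -0.0144] 0.0589 229 minmax mid [ 0.5109 -0.0145]
scene outer_lid 0.63 [199. 210. 251. 257.] pcl z pct [0.0077 0.0179 0.0381]
  circ [ 0.4777 -0.2082] 0.068 1452 minmax mid [ 0.4785 -0.2079]
scene knob_top 0.85 [ 0.3003 -0.2188  0.066 ]
scene knob_top 0.59 [ 0.4762 -0.2058  0.066 ]
scene knob_top 0.32 [ 0.7583 -0.1351  0.066 ]
scene collar_top 0.92 [ 0.4763 -0.206   0.041 ]
scene outer_lid 0.69 [ 0.4797 -0.2018  0.004 ]
scene outer_lid 0.61 [ 0.4818 -0.2137  0.004 ]
scene tin_a 0.85 [ 0.5107 -0.0096  0.    ]
scene tin_a 0.83 [0.4845 0.2916 0.    ]
scene tin_a 0.73 [0.6745 0.4016 0.    ]
scene low_jar 0.83 [ 0.4947 -0.0173  0.004 ]
scene tall_jar 0.65 [0.4907 0.2922 0.004 ]
```

Call:
play_rows(plan=[[1,0.022,-0.044,0.002,-0.08],[1,0.044,-0.087,0.004,-0.16],[1,0.066,-0.13,0.006,-0.24],[1,0.088,-0.174,0.008,-0.32],[1,0.11,-0.217,0.01,-0.4],[1,0.132,-0.261,0.012,-0.48],[1,0.154,-0.304,0.014,-0.56],[1,0.176,-0.348,0.016,-0.64],[1,0.198,-0.391,0.018,-0.72],[1,0.22,-0.435,0.02,-0.8]])

```text
clock: 3.55
tcp_pos: [0.4507, 0.1979, 0.2229]
orientation: [-0.329, 1.545, 0.33]
contact_force: [1.2, 0.3, 1.1]
grip_width: 0.0854
```

Call:
play_rows(plan=[[1,0.003,-0.045,0,-0.08],[1,0.006,-0.09,0,-0.16],[1,0.009,-0.135,0,-0.24],[1,0.012,-0.18,0,-0.32],[1,0.015,-0.225,0,-0.4],[1,0.018,-0.27,0,-0.48],[1,0.021,-0.315,0,-0.56],[1,0.024,-0.36,0,-0.64],[1,0.026,-0.405,0,-0.7],[1,0.026,-0.408,0,-0.7]])

```text
clock: 4.55
tcp_pos: [0.4751, -0.2149, 0.2232]
orientation: [0.223, 1.557, -0.228]
contact_force: [-0.7, -0.1, -0.8]
grip_width: 0.0851
```

```bash
cat > w.py <<'E'
from h import *
import sys
o=r.get_obs(); f=r.grab_frame("wrist"); cv2.imwrite(f"pics/{sys.argv[1]}.png",f["pixels"])
np.set_printoptions(suppress=True,precision=4)
print(o["clock"],o["tcp_pos"],o["joints"],o["contact_force"],o["grip_width"],r.finger_overhang)
Rw=cv2.Rodrigues(np.array(o["orientation"],float))[0]; print("tool x",Rw[:,0],"tool z",Rw[:,2])
off=float(sys.argv[2]) if len(sys.argv)>2 else 0
for l,z in [("knob_top",.066),("collar_top",.041),("outer_lid",.004),("inner_lid",0.),("tin_a",0.),("low_jar",.004)]:
    for q in r.pinpoint(f,l): p=np.array(q["position"])*[640,480]; print(l,round(q["conf"],2),p.round(1),atz(f,p,z+off,o)[0])
for l,zt in [("outer_lid",.019+off),("tin_a",.062)]:
    for q in r.outline_of(f,l):
        P=cloud(f,q["mask"],o); S=P[abs(P[:,2]-zt)<0.005]
        if len(S)>50:
            c,rad=cv2.minEnclosingCircle(S[:,:2].astype(np.float32)); print(l,"mask",round(q["conf"],2),np.array(c),rad,len(S),np.median(S[:,2]))
E
python3 w.py w1
```

```text
4.55 [ 0.4751 -0.2149  0.2232] [-0.3277  0.238   0.7511  1.9348 -0.1849  1.0363  0.2167] [-0.6744 -0.0809 -0.8045] 0.08512295627392243 0.008
tool x [ 0.0012 -0.0035 -1.    ] tool z [ 0.9591 -0.283   0.0022]
knob_top 0.93 [322.4 212. ] [ 0.4771 -0.2104  0.066 ]
knob_top 0.77 [135.3 282.8] [ 0.2955 -0.2254  0.066 ]
collar_top 0.6 [322.1 208.6] [ 0.4763 -0.2125  0.041 ]
outer_lid 0.84 [321.  202.3] [ 0.475  -0.2135  0.004 ]
inner_lid 0.78 [322.7 201. ] [ 0.4767 -0.2135  0.    ]
inner_lid 0.73 [159.1 254.1] [ 0.2931 -0.2192  0.    ]
outer_lid mask 0.9 [ 0.475  -0.2106] 0.0668017715215683 12285 0.019340068749934824
tin_a mask 0.71 [ 0.4992 -0.0514] 0.04445827007293701 758 0.06175900526957018
```

Call:
play_rows(plan=[[1,0,0,-0.04,0],[1,0,0,-0.08,0],[1,0,0,-0.09,0],[1,0,0,-0.09,0],[1,0,0,-0.09,0]])

```text
clock: 5.5
tcp_pos: [0.477, -0.2088, 0.1338]
orientation: [0.217, 1.558, -0.218]
contact_force: [-0.1, -0.6, 1.0]
grip_width: 0.0857
```

```bash
python3 w.py w2
```

```text
5.5 [ 0.477  -0.2088  0.1338] [-0.2615  0.3641  0.6887  2.0259 -0.3058  0.8514  0.3218] [-0.1107 -0.5888  1.0331] 0.08565493930745685 0.008
tool x [ 0.0016 -0.0006 -1.    ] tool z [ 0.9619 -0.2735  0.0017]
knob_top 0.98 [319.3 253.3] [ 0.4748 -0.2109  0.066 ]
knob_top 0.97 [ 72.5 341.1] [ 0.2932 -0.2256  0.066 ]
outer_lid 0.86 [317.8 228.5] [ 0.4734 -0.2101  0.004 ]
inner_lid 0.83 [119.1 294.2] [ 0.2945 -0.2205  0.    ]
inner_lid 0.65 [320.9 230.4] [ 0.475  -0.2133  0.    ]
low_jar 0.67 [321.3 229.4] [ 0.4759 -0.2116  0.004 ]
outer_lid mask 0.91 [ 0.4748 -0.2102] 0.06687887758016586 19496 0.01935412501477035
tin_a mask 0.96 [ 0.4956 -0.0668] 0.023934608325362206 612 0.06168049522230247
```

View pics/w2.png

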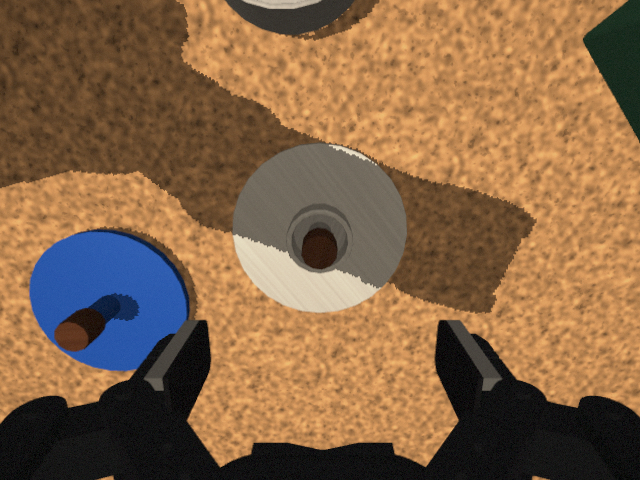

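The knob top is at about (319,248) and the jaws are centred at about column 323. The lid centre is near (0.475,-0.210). I'll descend onto the knob.

Call:
play_rows(plan=[[1,-0.002,-0.001,-0.03,0],[1,-0.002,-0.001,-0.06,0],[1,-0.002,-0.001,-0.078,0],[1,-0.002,-0.001,-0.079,0],[1,-0.002,-0.001,-0.079,0]])

```text
clock: 6.45
tcp_pos: [0.474, -0.2097, 0.0536]
orientation: [0.217, 1.56, -0.218]
contact_force: [0.4, -0.2, 0.1]
grip_width: 0.085
```

```bash
python3 w.py w3; python3 -c "
from h import *
f=r.grab_frame('scene'); cv2.imwrite('pics/s3.png',cv2.resize(f['pixels'][120:320,130:400],None,fx=2.9,fy=2.9))"
```

```text
6.45 [ 0.474  -0.2097  0.0536] [-0.1738  0.4889  0.5972  2.0821 -0.4267  0.691   0.4267] [ 0.4441 -0.2479  0.1294] 0.08504934444349428 0.008
tool x [-0.0004 -0.0002 -1.    ] tool z [ 0.9618 -0.2737 -0.0003]
outer_lid 0.94 [321.9 262.6] [ 0.4733 -0.2121  0.004 ]
inner_lid 0.75 [322.5 261.8] [ 0.4734 -0.213   0.    ]
inner_lid 0.61 [ 62.9 345. ] [ 0.2947 -0.2221  0.    ]
outer_lid mask 0.82 [ 0.4745 -0.2102] 0.06717235594987869 34037 0.019435956729000392
```

View pics/w3.png

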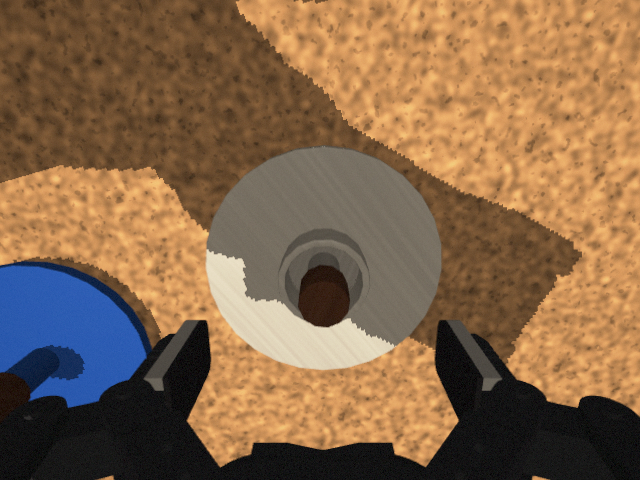

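View pics/s3.png

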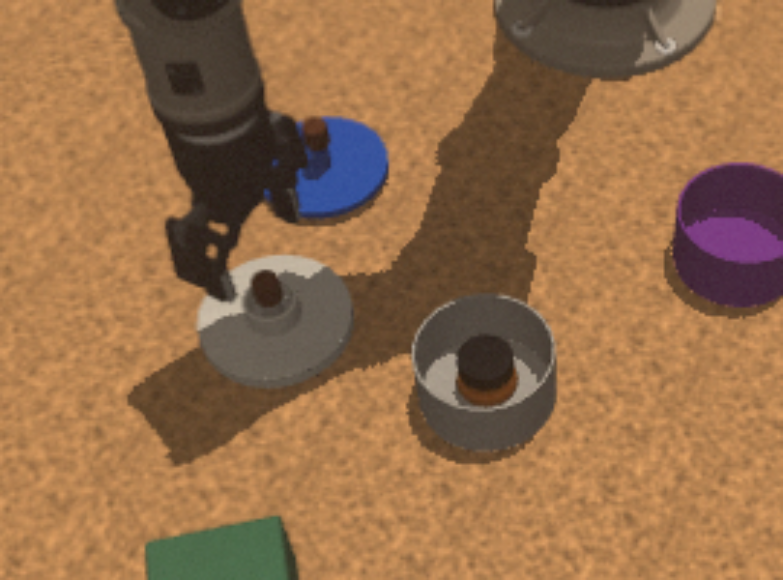

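```bash
python3 - <<'E'
from h import *
o=r.get_obs(); f=r.grab_frame("wrist"); R,t=Rt(f,o)
for p in [(.474,-.2097,.066),(.475,-.210,.066),(.475,-.210,.041)]:
    print(cv2.projectPoints(np.array([p]),cv2.Rodrigues(R)[0],t,K(f),np.array(f["D"],float))[0].ravel())
print(atz(f,[(323,308)],.066,o), f["tool_from_camera"])
Rw=cv2.Rodrigues(np.array(o["orientation"],float))[0]
for u,v in [(205,340),(440,340),(185,345),(460,345),(200,325)]:
    X=atdepth(f,[(u,v)],o)[0]; print(u,v,X,Rw.T@(X-o["tcp_pos"]))
m=np.zeros((480,640),bool); m[270:335,290:355]=1
P=cloud(f,m,o); S=P[abs(P[:,2]-.066)<.004]; print(len(S),cv2.minEnclosingCircle(S[:,:2].astype(np.float32)),np.median(S[:,2]))
E
```

```text
[321.48825085 304.51364704]
[323.79780869 304.54466119]
[323.58387613 283.07728424]
[[ 0.47418446 -0.21155747  0.066     ]] [[-4.44433917e-04 -3.04234120e-01  9.52597188e-01 -1.71836517e-01]
 [ 6.17701612e-04 -9.52597184e-01 -3.04233830e-01  7.69182951e-02]
 [ 9.99999710e-01  4.53208985e-04  6.11292404e-04  1.52046312e-04]
 [ 0.00000000e+00  0.00000000e+00  0.00000000e+00  1.00000000e+00]]
205 340 [ 0.43397449 -0.19563828  0.10050835] [-0.04686236  0.00219741 -0.04246893]
440 340 [ 0.51610019 -0.21836611  0.10148165] [-0.04779201  0.00278343  0.04274213]
185 345 [ 0.43540718 -0.18759686  0.11705488] [-0.0634082   0.01032643 -0.04328038]
460 345 [ 0.51915385 -0.21117364  0.11739591] [-0.06370473  0.01053884  0.04372165]
200 325 [ 0.43562001 -0.18837915  0.10292996] [-0.04928317  0.0096302  -0.04286904]
2050 ((0.4746072590351105, -0.20990228652954102), 0.01232130452990532) 0.06628432010389278
```

```bash
python3 - <<'E'
from h import *
np.set_printoptions(suppress=True,precision=4)
o=r.get_obs(); Rw=cv2.Rodrigues(np.array(o["orientation"],float))[0]
for n in ["wrist","scene","top"]:
    f=r.grab_frame(n); m=f["z_map"]>0
    P=cloud(f,m,o); T=(P-o["tcp_pos"])@Rw
    s=(abs(T[:,1])<.02)&(abs(T[:,2])<.065)&(abs(T[:,2])>.035)&(P[:,2]>.027)&(T[:,0]>-.12)
    for sg in (-1,1):
        A=T[s&(T[:,2]*sg>0)]
        if len(A): print(n,sg,len(A),"x max",np.sort(A[:,0])[-8:],"mean of lowest",A[A[:,0]>A[:,0].max()-.005].mean(0))
E
```

```text
wrist -1 15033 x max [-0.0425 -0.0425 -0.0425 -0.0425 -0.0424 -0.0422 -0.0422 -0.0419] mean of lowest [-0.045   0.0005 -0.0429]
wrist 1 14900 x max [-0.0426 -0.0426 -0.0425 -0.0423 -0.0423 -0.0421 -0.042  -0.0412] mean of lowest [-0.0445  0.0001  0.0431]
scene -1 219 x max [-0.0461 -0.0452 -0.045  -0.0443 -0.043  -0.0416 -0.0415 -0.0405] mean of lowest [-0.043   0.0017 -0.0423]
scene 1 192 x max [-0.05   -0.0491 -0.0478 -0.0462 -0.0459 -0.0458 -0.0428 -0.0397] mean of lowest [-0.0412  0.0083  0.0487]
top -1 29 x max [-0.0607 -0.0585 -0.0576 -0.0534 -0.0516 -0.0515 -0.0494 -0.0418] mean of lowest [-0.0418  0.0059 -0.0495]
top 1 60 x max [-0.0768 -0.0702 -0.069  -0.0646 -0.0628 -0.0554 -0.0551 -0.048 ] mean of lowest [-0.048   0.0095  0.048 ]
```

The cameras disagree with the stated tool geometry. The wrist and scene depth maps both put the open fingertips about 42 mm behind the TCP, at z≈0.096, not ahead of it. I'll part-close to 40 mm, which still clears the knob, and measure again.

Call:
play_rows(plan=[[-0.05,0,0,0,0],[-0.05,0,0,0,0],[-0.05,0,0,0,0],[-0.05,0,0,0,0],[-0.05,0,0,0,0]])

```text
clock: 7.65
tcp_pos: [0.474, -0.2094, 0.0534]
orientation: [0.217, 1.56, -0.217]
contact_force: [0.4, -0.2, -1.3]
grip_width: 0.0405
```

```bash
cat > tips.py <<'E'
from h import *
import sys
np.set_printoptions(suppress=True,precision=4)
o=r.get_obs(); Rw=cv2.Rodrigues(np.array(o["orientation"],float))[0]; w=o["grip_width"]/2
print(o["clock"],o["tcp_pos"],o["grip_width"],o["contact_force"])
for n in ["wrist","scene"]:
    f=r.grab_frame(n); m=f["z_map"]>0
    if len(sys.argv)>1: cv2.imwrite(f"pics/{n[0]}_{sys.argv[1]}.png",f["pixels"])
    P=cloud(f,m,o); T=(P-o["tcp_pos"])@Rw
    zf=float(sys.argv[2]) if len(sys.argv)>2 else .027
    s=(abs(T[:,1])<.013)&(abs(T[:,2])<w+.02)&(abs(T[:,2])>w-.006)&(P[:,2]>zf)&(T[:,0]>-.12)
    for sg in (-1,1):
        A=T[s&(T[:,2]*sg>0)]
        if len(A): print(n,sg,len(A),"x max",np.sort(A[:,0])[-5:],"lowest",A[A[:,0]>A[:,0].max()-.004].mean(0))
E
python3 tips.py c1 .045
```

```text
7.65 [ 0.474  -0.2094  0.0534] 0.040546516493702354 [ 0.3736 -0.1843 -1.3216]
wrist -1 6688 x max [-0.0311 -0.0311 -0.031  -0.031  -0.0308] lowest [-0.0332  0.0008 -0.0204]
wrist 1 6434 x max [-0.0312 -0.0311 -0.0311 -0.0308 -0.0303] lowest [-0.0326 -0.0003  0.0208]
scene -1 157 x max [-0.0317 -0.0312 -0.0307 -0.0296 -0.0277] lowest [-0.0302 -0.0014 -0.0206]
scene 1 198 x max [-0.0343 -0.0338 -0.0283 -0.0058  0.0019] lowest [ 0.0019 -0.0013  0.0146]
```

View pics/w_c1.png

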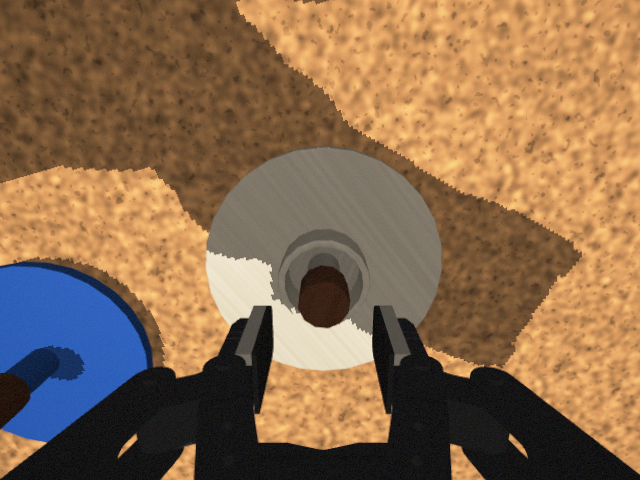

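At 40 mm opening, both cameras put the tips about 31 mm behind the TCP (z≈0.084). I'll go by the measurement and not the stated 8 mm overhang. I'll lower in stages while watching the force.

Call:
play_rows(plan=[[-0.05,0.001,0,-0.012,0],[-0.05,0.001,0,-0.024,0],[-0.05,0.001,0,-0.033,0],[-0.05,0.001,0,-0.033,0]])

```text
clock: 8.15
tcp_pos: [0.4737, -0.209, 0.0186]
orientation: [0.218, 1.563, -0.217]
contact_force: [0.5, -0.2, 0.2]
grip_width: 0.0407
```

```bash
python3 tips.py c2 .044
```

```text
8.15 [ 0.4737 -0.209   0.0186] 0.040697425437323895 [ 0.541  -0.2264  0.1809]
wrist -1 6774 x max [-0.0313 -0.0313 -0.0312 -0.0309 -0.0305] lowest [-0.0329 -0.0004 -0.02  ]
wrist 1 6464 x max [-0.031  -0.0309 -0.0306 -0.0305 -0.0302] lowest [-0.0326 -0.0008  0.0206]
scene -1 152 x max [-0.0344 -0.0331 -0.0321 -0.0318 -0.031 ] lowest [-0.0328  0.0001 -0.0182]
scene 1 189 x max [-0.0366 -0.0356 -0.0349 -0.0346 -0.03  ] lowest [-0.03    0.0068  0.0286]
```

View pics/w_c2.png

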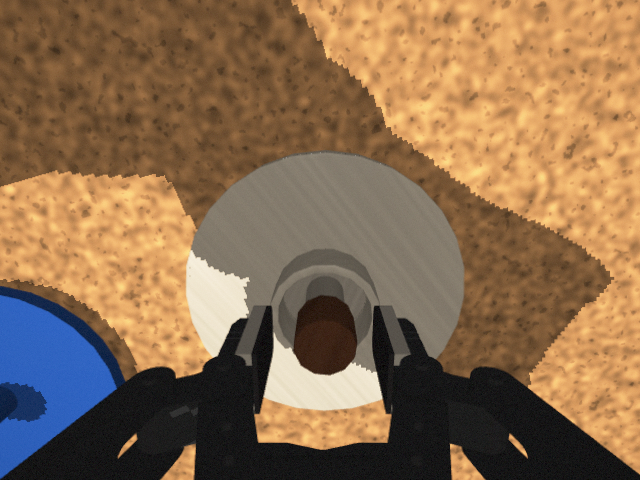

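Call:
play_rows(plan=[[-0.05,0.0005,-0.001,-0.003,0],[-0.05,0.0005,-0.001,-0.003,0],[-1,0.0005,-0.001,-0.003,0],[-1,0.0005,-0.001,-0.003,0],[-1,0.0005,-0.001,-0.003,0],[-1,0.0005,-0.001,-0.003,0],[-1,0.0005,-0.001,-0.003,0],[-1,0.0005,-0.001,-0.003,0]], force=50)

```text
clock: 9.05
tcp_pos: [0.4755, -0.2104, 0.0178]
orientation: [0.218, 1.56, -0.217]
contact_force: [-2.1, 0.3, 5.5]
grip_width: 0.0221
```

```bash
python3 tips.py c3 .0435
```

```text
9.05 [ 0.4755 -0.2104  0.0178] 0.022060679747069736 [-2.1325  0.259   5.4559]
wrist -1 7148 x max [-0.0279 -0.0278 -0.0275 -0.0265 -0.0262] lowest [-0.0288  0.0082 -0.008 ]
wrist 1 7128 x max [-0.0278 -0.0276 -0.0272 -0.0272 -0.027 ] lowest [-0.0292  0.008   0.0085]
scene -1 137 x max [-0.0343 -0.0341 -0.0317 -0.0295 -0.0288] lowest [-0.03    0.0084 -0.0085]
scene 1 187 x max [-0.0325 -0.0304 -0.0297 -0.0291 -0.0271] lowest [-0.0291  0.0097  0.0106]
```

View pics/w_c3.png

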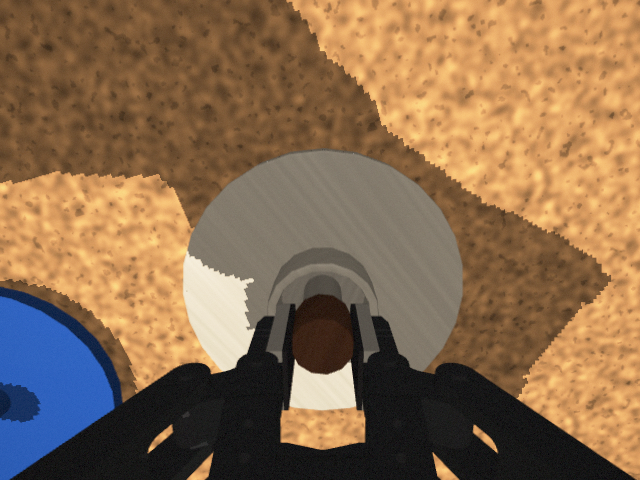

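Call:
play_rows(plan=[[-1,0,0,0.005,0],[-1,0,0,0.01,0],[-1,0,0,0.01,0],[-1,0,0,0.01,0]])

```text
clock: 9.55
tcp_pos: [0.4756, -0.2103, 0.0274]
orientation: [0.217, 1.56, -0.217]
contact_force: [-0.6, 0.3, -3.9]
grip_width: 0.0222
```

```bash
python3 tips.py c4 .0535; python3 w.py w4 .01
```

```text
9.55 [ 0.4756 -0.2103  0.0274] 0.02218195218878266 [-0.617   0.2553 -3.8704]
wrist -1 7166 x max [-0.0276 -0.0273 -0.0268 -0.0267 -0.0263] lowest [-0.029   0.0082 -0.0079]
wrist 1 7133 x max [-0.0268 -0.0265 -0.0263 -0.0263 -0.0262] lowest [-0.0289  0.0086  0.0081]
scene -1 143 x max [-0.0359 -0.035  -0.0349 -0.0319 -0.0317] lowest [-0.0334  0.0096 -0.0116]
scene 1 186 x max [-0.0299 -0.0291 -0.0288 -0.0262 -0.0262] lowest [-0.028   0.0094  0.0139]
9.65 [ 0.4754 -0.2103  0.0273] [-0.1404  0.5338  0.5584  2.0897 -0.4677  0.641   0.4608] [-0.2439  0.2242 -4.0763] 0.021896967027973082 0.008
tool x [-0.0002  0.0001 -1.    ] tool z [ 0.9619 -0.2734 -0.0002]
knob_top 0.9 [323.1 345.1] [ 0.4762 -0.2093  0.076 ]
outer_lid 0.8 [322.3 283.8] [ 0.4754 -0.2114  0.014 ]
inner_lid 0.89 [ 31.9 369.2] [ 0.3054 -0.218   0.01  ]
inner_lid 0.74 [321.9 281.8] [ 0.475  -0.2118  0.01  ]
low_jar 0.17 [321.7 279.3] [ 0.4758 -0.2089  0.014 ]
outer_lid mask 0.92 [ 0.4754 -0.2103] 0.06725608557462692 39892 0.02882325792097211
```

View pics/w_c4.png

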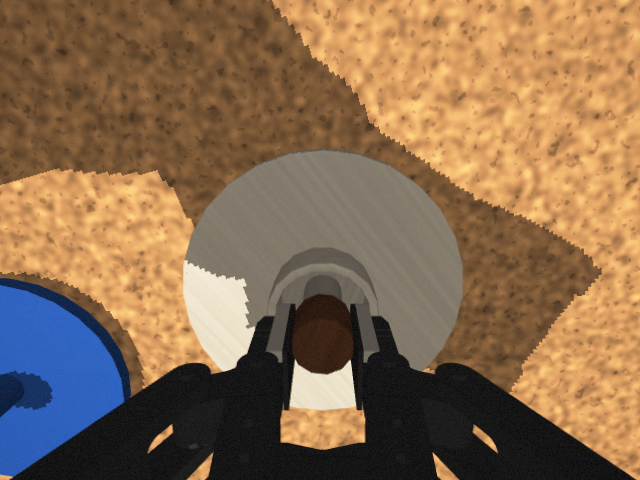

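View pics/s_c4.png

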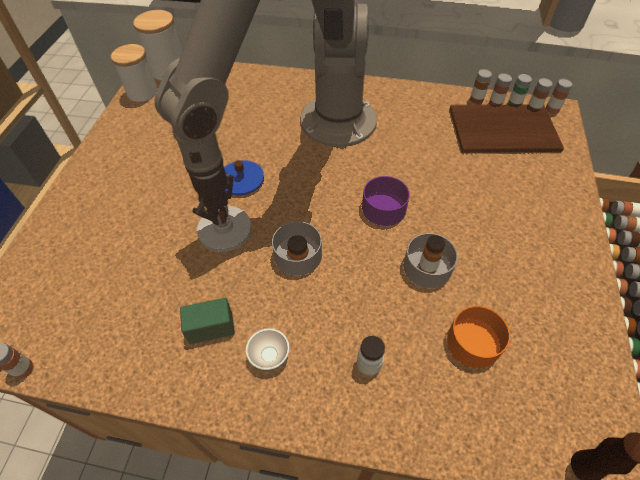

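Both lids came up together: the plate rose 9.5 mm and about 4 N is carried. I'll lift higher and stop partway to measure the tin with the wrist camera.

Call:
play_rows(plan=[[-1,0,0,0.02,0],[-1,0,0,0.05,0],[-1,0,0,0.08,0],[-1,0,0,0.1,0],[-1,0.008,0.02,0.1,0],[-1,0.014,0.05,0.1,0],[-1,0.016,0.06,0.1,0],[-1,0.016,0.06,0.1,0],[-1,0.016,0.06,0.1,0],[-1,0.016,0.06,0.1,0]])

```text
clock: 11.1
tcp_pos: [0.4911, -0.1519, 0.1275]
orientation: [0.218, 1.56, -0.22]
contact_force: [-0.9, 0.8, -3.5]
grip_width: 0.0222
```

```bash
python3 w.py w5 .11; python3 - <<'E'
from h import *
from scipy.optimize import least_squares
o=r.get_obs()
for n in ["wrist","top","scene"]:
    f=r.grab_frame(n); P=cloud(f,f["z_map"]>0,o)
    S=P[(abs(P[:,2]-.062)<.004)&(np.hypot(P[:,0]-.509,P[:,1]+.016)<.075)&(np.hypot(P[:,0]-.509,P[:,1]+.016)>.045)]
    if len(S)<10: print(n,len(S)); continue
    q=least_squares(lambda q:np.hypot(S[:,0]-q[0],S[:,1]-q[1])-.0565,[.509,-.016],loss="soft_l1",f_scale=.001)
    print(n,len(S),q.x,np.std(q.fun),S[:,2].mean(),S[:,:2].min(0),S[:,:2].max(0))
E
```

```text
11.1 [ 0.4911 -0.1519  0.1275] [-0.3762  0.3634  0.6862  2.0448 -0.3078  0.8346  0.2085] [-0.937   0.754  -3.4641] 0.022182168153955316 0.008
tool x [-0.0001 -0.0007 -1.    ] tool z [ 0.9613 -0.2754  0.0001]
knob_top 0.93 [321.7 347.9] [ 0.4911 -0.1519  0.176 ]
knob_top 0.62 [ 88.9 417.4] [ 0.3977 -0.1561  0.176 ]
outer_lid 0.61 [318.3 285.8] [ 0.4887 -0.1535  0.114 ]
inner_lid 0.92 [324.6 279.2] [ 0.4924 -0.1525  0.11  ]
low_jar 0.55 [278.8  40.5] [ 0.504  -0.0404  0.114 ]
outer_lid mask 0.88 [ 0.4899 -0.1525] 0.06709547340869904 39538 0.12900454049203228
tin_a mask 0.75 [ 0.5087 -0.0178] 0.05793258547782898 2123 0.06206201838124964
wrist 2155 [ 0.50927002 -0.01565909] 0.0009701276830018252 0.06190440254441035 [ 0.45077358 -0.07389901] [0.56569749 0.00413355]
top 334 [ 0.50875964 -0.01612729] 0.0009712545845938249 0.062357976331823675 [ 0.45166136 -0.07290829] [0.56720073 0.04110706]
scene 210 [ 0.51183108 -0.01448187] 0.001256472050378636 0.06077471873417321 [ 0.45427528 -0.07197732] [0.57027333 0.04303296]
```

View pics/w5.png

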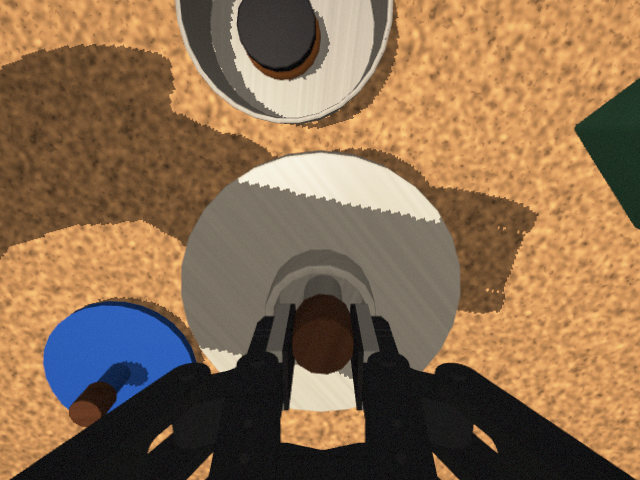

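Tin centre is (0.509,-0.016) and the three cameras agree to 2–3 mm. The knob is at the TCP to within about 1 mm. I'll move over the tin.

Call:
play_rows(plan=[[-1,0.004,0.03,0,0],[-1,0.008,0.065,0,0],[-1,0.013,0.1,0,0],[-1,0.016,0.125,0,0],[-1,0.018,0.136,0,0],[-1,0.018,0.136,-0.015,0],[-1,0.018,0.136,-0.033,0],[-1,0.018,0.136,-0.033,0],[-1,0.018,0.136,-0.033,0]])

```text
clock: 12.6
tcp_pos: [0.5094, -0.0153, 0.0946]
orientation: [0.218, 1.56, -0.219]
contact_force: [0.1, -0.4, -3.4]
grip_width: 0.0219
```

```bash
python3 - <<'E'
from h import *
from scipy.optimize import least_squares
o=r.get_obs(); print(o["clock"],o["tcp_pos"],o["contact_force"],o["grip_width"])
for n in ["wrist","top","scene"]:
    f=r.grab_frame(n); cv2.imwrite(f"pics/{n}6.png",f["pixels"] if n!="scene" else cv2.resize(f["pixels"][150:330,200:420],None,fx=3.2,fy=3.2)); P=cloud(f,f["z_map"]>0,o)
    d=np.hypot(P[:,0]-.509,P[:,1]+.016)
    for nm,z,ri,ro,rad in [("plate",.096,.03,.075,None),("rim",.062,.045,.075,.0575),("knob",.142,0,.02,None)]:
        S=P[(abs(P[:,2]-z)<.005)&(d<ro)&(d>ri)]
        if len(S)<10: print(n,nm,len(S)); continue
        c,R_=cv2.minEnclosingCircle(S[:,:2].astype(np.float32)); print(n,nm,len(S),np.round(c,4),round(R_,4),np.median(S[:,2]))
E
```

```text
12.6 [ 0.50943458 -0.01530494  0.09458698] [ 0.13054021 -0.36373122 -3.40461598] 0.021872231590642693
wrist plate 36937 [ 0.5079 -0.016 ] 0.0673 0.0961441792910967
wrist rim 0
wrist knob 3833 [ 0.5096 -0.0128] 0.0188 0.14301548756132626
top plate 8
top rim 0
top knob 0
scene plate 1476 [ 0.5114 -0.0145] 0.068 0.09535849767334748
scene rim 76 [ 0.5432 -0.0047] 0.0471 0.05979776027728528
scene knob 48 [ 0.5129 -0.0081] 0.0166 0.1422115434566864
```

View pics/scene6.png

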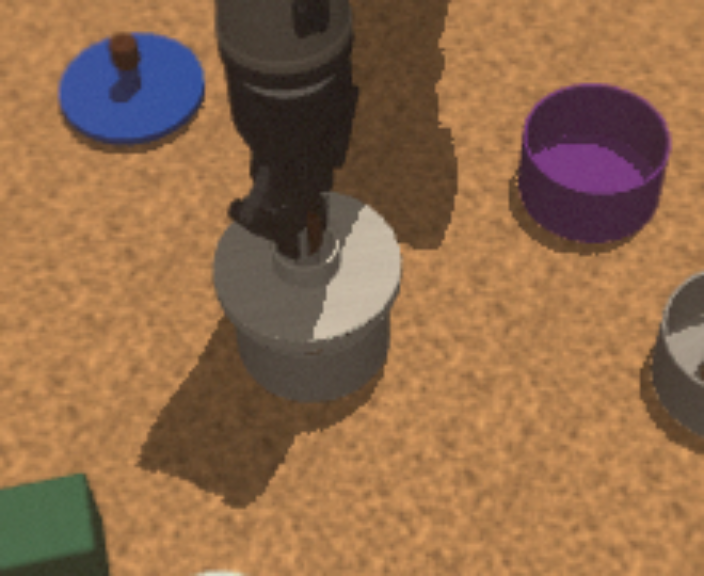

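View pics/wrist6.png

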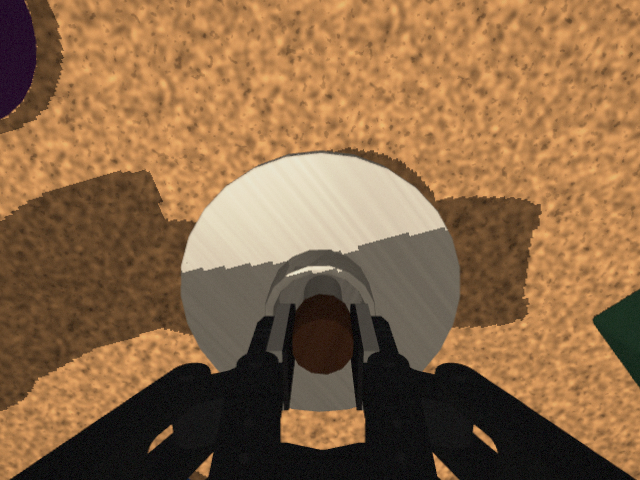

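Scene view: lid plate (0.511,-0.0145) against tin rim (0.511,-0.0145), so they are aligned. The inner lid's origin is at about z=0.077. I'll lower slowly to 0.054.

Call:
play_rows(plan=[[-1,0,0,-0.006,0],[-1,0,0,-0.012,0],[-1,0,0,-0.016,0],[-1,0,0,-0.018,0],[-1,0,0,-0.02,0],[-1,0,0,-0.02,0]])

```text
clock: 13.35
tcp_pos: [0.5094, -0.0144, 0.0742]
orientation: [0.217, 1.56, -0.218]
contact_force: [0.0, -0.1, -3.1]
grip_width: 0.0219
```

Call:
play_rows(plan=[[-1,0,0,-0.0015,0],[-1,0,0,-0.003,0],[-1,0,0,-0.004,0],[-1,0,0,-0.004,0],[-1,0,0,-0.004,0]])

```text
clock: 13.85
tcp_pos: [0.5098, -0.0145, 0.0717]
orientation: [0.219, 1.56, -0.217]
contact_force: [-5.6, 0.4, 14.1]
grip_width: 0.022
```

```bash
cat > chk.py <<'E'
from h import *
import sys
np.set_printoptions(suppress=True,precision=4)
o=r.get_obs(); print(o["clock"],o["tcp_pos"],o["contact_force"],o["grip_width"])
for n in ["wrist","scene"]:
    f=r.grab_frame(n); cv2.imwrite(f"pics/{n}{sys.argv[1]}.png",f["pixels"] if n!="scene" else cv2.resize(f["pixels"][150:330,200:420],None,fx=3.2,fy=3.2)); P=cloud(f,f["z_map"]>0,o)
    d=np.hypot(P[:,0]-.5095,P[:,1]+.0155); S=P[(d<.064)&(d>.03)&(P[:,2]>.06)&(P[:,2]<float(sys.argv[2]))]
    for _ in range(3):
        c=np.linalg.lstsq(np.c_[S[:,:2]-[.5095,-.0155],np.ones(len(S))],S[:,2],rcond=None)[0]
        res=S[:,2]-np.c_[S[:,:2]-[.5095,-.0155],np.ones(len(S))]@c; S=S[abs(res)<max(.002,np.median(abs(res))*3)]
    print(n,"plane tilt",c[:2],"z",c[2],len(S))
    S=P[(abs(P[:,2]-c[2])<.004)&(d<.08)&(d>.03)]; cc,R_=cv2.minEnclosingCircle(S[:,:2].astype(np.float32)); print("  circle",np.round(cc,4),R_)
E
python3 chk.py 7 .09
```

```text
13.85 [ 0.5098 -0.0145  0.0717] [-5.619   0.4206 14.0947] 0.02199200808438515
wrist plane tilt [-0.0005 -0.003 ] z 0.07344782775505292 33295
  circle [ 0.508 -0.015] 0.06744056940078735
scene plane tilt [0.0002 0.0026] z 0.07202422067625072 1154
  circle [ 0.5111 -0.0136] 0.06748487800359726
```

View pics/scene7.png

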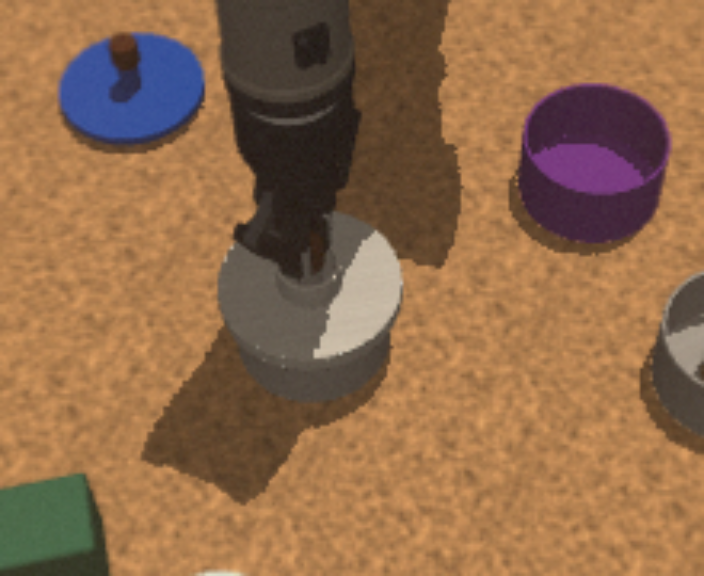

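The lid is seated: plate z ≈ 0.073 (= 54+19 mm), level, with a slight press of 14 N. I'll let go.

Call:
play_rows(plan=[[-1,0,0,0.001,0],[0.1,0,0,0.001,0],[0.2,0,0,0.002,0],[0.3,0,0,0.003,0],[0.3,0,0,0.003,0],[0.3,0,0,0.003,0],[0.3,0,0,0.003,0],[0.3,0,0,0.003,0]])

```text
clock: 14.75
tcp_pos: [0.5095, -0.0144, 0.0734]
orientation: [0.217, 1.56, -0.217]
contact_force: [-0.7, -0.5, -0.0]
grip_width: 0.055
```

```bash
python3 chk.py 8 .09; python3 tips.py c8 .098
```

```text
14.75 [ 0.5095 -0.0144  0.0734] [-0.6767 -0.5002 -0.0011] 0.05503718269135167
wrist plane tilt [-0.0004 -0.0026] z 0.07347528448200473 33982
  circle [ 0.5083 -0.0153] 0.06735705584287643
scene plane tilt [0.0012 0.0009] z 0.07207267833605314 1097
  circle [ 0.5115 -0.0129] 0.0682447999715805
14.85 [ 0.5095 -0.0144  0.0734] 0.05520988848549348 [-0.053  -0.1285  0.3228]
wrist -1 7820 x max [-0.0333 -0.0333 -0.0332 -0.0332 -0.033 ] lowest [-0.0353 -0.0004 -0.0276]
wrist 1 7510 x max [-0.0338 -0.0338 -0.0337 -0.0336 -0.0328] lowest [-0.0351 -0.0008  0.028 ]
scene -1 126 x max [-0.0361 -0.0344 -0.0338 -0.0331 -0.0324] lowest [-0.0343  0.0027 -0.0272]
scene 1 150 x max [-0.0394 -0.0377 -0.0367 -0.0347 -0.0336] lowest [-0.035   0.0091  0.0355]
```

View pics/wrist8.png

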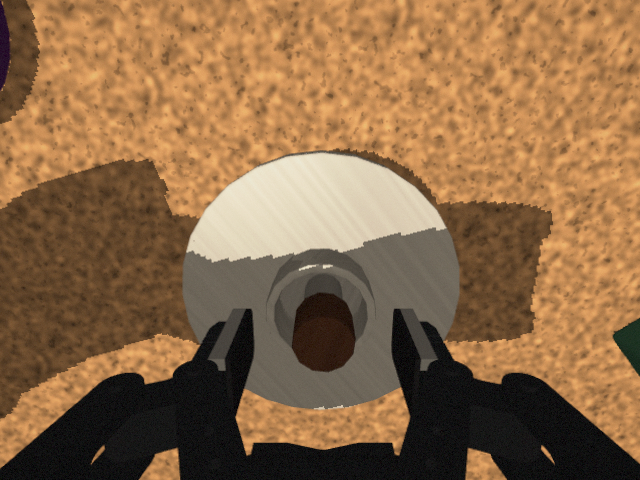

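Released cleanly, and the lids are unchanged. Before gripping the collar I'll check the palm's clearance over the knob, since the stated finger length was wrong, and find the collar centre.

```bash
python3 - <<'E'
from h import *
np.set_printoptions(suppress=True,precision=4)
o=r.get_obs(); Rw=cv2.Rodrigues(np.array(o["orientation"],float))[0]
for n in ["wrist","scene"]:
    f=r.grab_frame(n); P=cloud(f,f["z_map"]>0,o); T=(P-o["tcp_pos"])@Rw
    s=(abs(T[:,2])<.02)&(abs(T[:,1])<.03)&(P[:,2]>.123)
    A=T[s]
    if len(A): print(n,len(A),"nearest palm x (tool)",np.sort(A[:,0])[-5:], A[np.argmax(A[:,0])])
    d=np.hypot(P[:,0]-.5088,P[:,1]+.015)
    S=P[(abs(P[:,2]-(.095 if n=='wrist' else .094))<.002)&(d<.028)&(d>.015)]
    c,R_=cv2.minEnclosingCircle(S[:,:2].astype(np.float32)); print("collar",len(S),np.round(c,4),R_)
    S=P[(abs(P[:,2]-.12)<.003)&(d<.02)]
    if len(S)>5: c,R_=cv2.minEnclosingCircle(S[:,:2].astype(np.float32)); print("knob",len(S),np.round(c,4),R_)
    if n=="wrist":
        for v in (445,455,470): print(v,[ (Rw.T@(atdepth(f,[(u,v)],o)[0]-o["tcp_pos"])) for u in (300,323,345)])
E
```

```text
wrist 8027 nearest palm x (tool) [-0.1002 -0.1002 -0.1001 -0.0999 -0.0995] [-0.0995  0.0165 -0.02  ]
collar 2323 [ 0.5085 -0.015 ] 0.024364538490772247
knob 2953 [ 0.51   -0.0142] 0.012328692711889744
445 [array([ 0.0719, -0.1614, -0.0171]), array([ 0.074 , -0.1635,  0.0009]), array([ 0.0731, -0.1626,  0.0181])]
455 [array([-0.1056,  0.0096, -0.0046]), array([-0.106 ,  0.0099,  0.0003]), array([-0.106 ,  0.0099,  0.005 ])]
470 [array([-0.1095,  0.0096, -0.0044]), array([-0.1106,  0.0108,  0.0003]), array([-0.1097,  0.0099,  0.0048])]
scene 1504 nearest palm x (tool) [-0.1026 -0.1018 -0.1014 -0.1004 -0.0928] [-0.0928  0.0139 -0.02  ]
collar 44 [ 0.5129 -0.0072] 0.023112475872039795
knob 46 [ 0.5124 -0.0113] 0.012136495672166348
```

View pics/scene8.png

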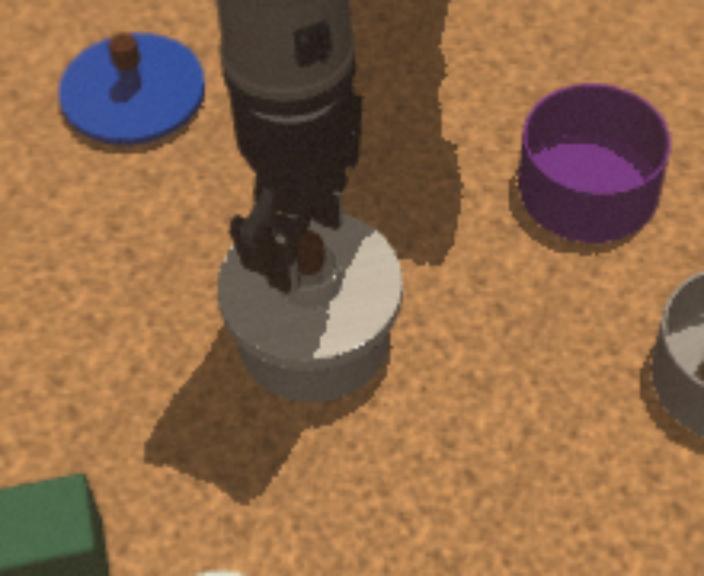

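Palm is about 72 mm behind the tips, so it clears the knob by 25 mm. Collar centre is (0.5085,-0.015). I'll open, descend and check.

Call:
play_rows(plan=[[0.6,-0.001,-0.0006,0.003,0],[0.6,-0.001,-0.0006,0.003,0],[0.6,-0.001,-0.0006,-0.006,0],[0.6,-0.001,-0.0006,-0.015,0],[0.6,-0.001,-0.0006,-0.022,0],[0.6,-0.001,-0.0006,-0.027,0],[0.6,-0.001,-0.0006,-0.027,0],[0.6,-0.001,-0.0006,-0.027,0]])

```text
clock: 15.85
tcp_pos: [0.5085, -0.0151, 0.0462]
orientation: [0.217, 1.56, -0.218]
contact_force: [-0.2, -0.8, 0.1]
grip_width: 0.068
```

```bash
python3 chk.py 9 .085; python3 tips.py c9 .077
```

```text
15.85 [ 0.5085 -0.0151  0.0462] [-0.1981 -0.8466  0.1272] 0.06802788134592075
wrist plane tilt [-0.0003 -0.0024] z 0.07346320882704173 43131
  circle [ 0.5086 -0.0155] 0.06753034144639969
scene plane tilt [-0.0011 -0.    ] z 0.07210004935412556 964
  circle [ 0.5115 -0.0133] 0.06837805360555649
15.95 [ 0.5088 -0.0151  0.0466] 0.06867605239424185 [-0.0829 -0.2831 -0.8114]
wrist -1 10154 x max [-0.0365 -0.0363 -0.0362 -0.0362 -0.0361] lowest [-0.0385 -0.0003 -0.034 ]
wrist 1 9392 x max [-0.0364 -0.0364 -0.0361 -0.0357 -0.0357] lowest [-0.0381 -0.0009  0.0344]
scene -1 115 x max [-0.0379 -0.0373 -0.0371 -0.0361 -0.0358] lowest [-0.0378 -0.0008 -0.0329]
scene 1 124 x max [-0.0432 -0.0415 -0.041  -0.0367 -0.0344] lowest [-0.0355  0.0088  0.0413]
```

View pics/wrist9.png

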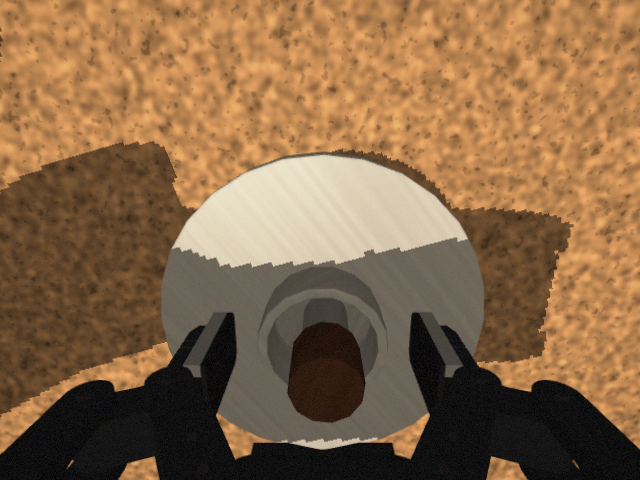

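Call:
play_rows(plan=[[-1,0,0,-0.001,0],[-1,0,0,-0.001,0],[-1,0,0,-0.001,0],[-1,0,0,-0.001,0],[-1,0,0,-0.001,0],[-1,0,0,-0.001,0]], force=40)

```text
clock: 16.65
tcp_pos: [0.5086, -0.0149, 0.0458]
orientation: [0.218, 1.56, -0.217]
contact_force: [-1.0, 0.7, 5.4]
grip_width: 0.046
```

```bash
python3 chk.py 10 .085
```

```text
16.65 [ 0.5086 -0.0149  0.0458] [-0.9684  0.653   5.3539] 0.04598197580192548
wrist plane tilt [-0.0001 -0.0024] z 0.07346392772964244 40756
  circle [ 0.5086 -0.0155] 0.06742724031209946
scene plane tilt [0.0003 0.0007] z 0.07198502420279246 1042
  circle [ 0.5108 -0.0147] 0.06836660951375961
```

View pics/wrist10.png

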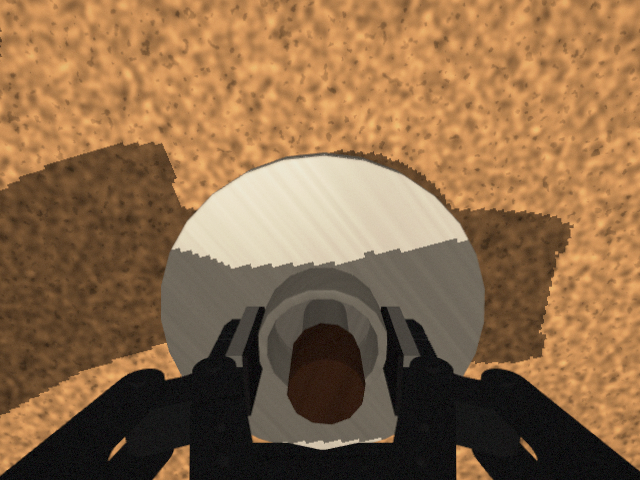

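Collar gripped; it reads 46 mm, the same 2 mm under as on the knob. I'll lift straight up, slowly at first.

Call:
play_rows(plan=[[-1,0,0,0.003,0],[-1,0,0,0.006,0],[-1,0,0,0.009,0],[-1,0,0,0.012,0],[-1,0,0,0.012,0]])

```text
clock: 17.25
tcp_pos: [0.5089, -0.015, 0.0578]
orientation: [0.218, 1.559, -0.217]
contact_force: [0.7, 0.9, -1.0]
grip_width: 0.0459
```

```bash
python3 chk.py 11 .1
```

```text
17.25 [ 0.5089 -0.015   0.0578] [ 0.7153  0.8512 -0.9521] 0.04587016372956625
wrist plane tilt [ 0.001  -0.0028] z 0.08546932718493987 41926
  circle [ 0.5088 -0.0154] 0.06737364083528519
scene plane tilt [-0.0013 -0.0016] z 0.08398104300569559 1042
  circle [ 0.5107 -0.0138] 0.06790127605199814
```

View pics/scene11.png

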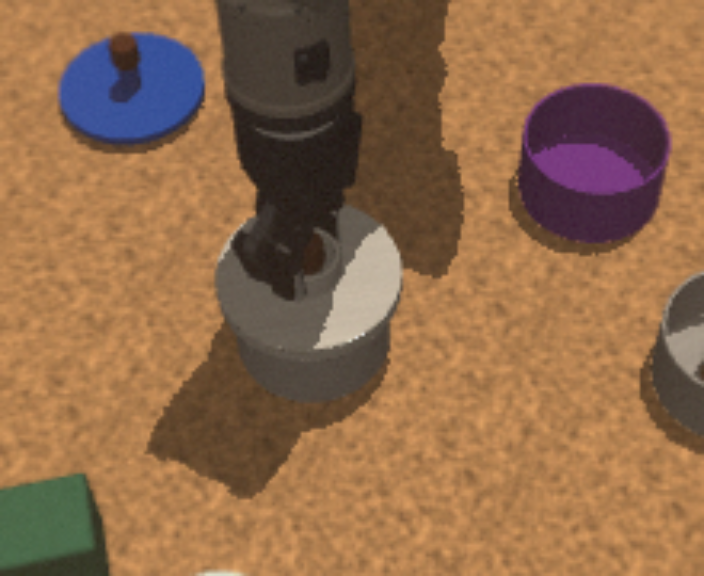

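The outer lid rose 12 mm, level, carrying about 1 N, which fits the outer lid alone. I'll go on to 12 cm.

Call:
play_rows(plan=[[-1,0,0,0.012,0],[-1,0,0,0.028,0],[-1,0,0,0.044,0],[-1,0,0,0.06,0],[-1,0,0,0.076,0],[-1,0,0,0.092,0],[-1,0,0,0.104,0],[-1,0,0,0.108,0],[-1,0,0,0.108,0],[-1,0,0,0.108,0]])

```text
clock: 18.35
tcp_pos: [0.5081, -0.0149, 0.1649]
orientation: [0.217, 1.561, -0.218]
contact_force: [-0.8, 0.5, -1.4]
grip_width: 0.0459
```

Call:
play_rows(plan=[[-1,0,0,0,0],[-1,0,0,0,0],[-1,0,0,0,0],[-1,0,0,0,0],[-1,0,0,0,0]])

```text
clock: 18.85
tcp_pos: [0.5085, -0.015, 0.1653]
orientation: [0.217, 1.56, -0.218]
contact_force: [0.4, 0.4, -0.8]
grip_width: 0.0457
```

```bash
python3 chk.py 12 .21; python3 - <<'E'
from h import *
f=r.grab_frame("scene"); cv2.imwrite("pics/s12.png",f["pixels"]); P=cloud(f,f["z_map"]>0)
d=np.hypot(P[:,0]-.511,P[:,1]+.0145)
S=P[(d<.064)&(d>.03)&(P[:,2]>.055)&(P[:,2]<.08)]
print("inner flange",len(S),np.percentile(S[:,2],[5,50,95]),cv2.minEnclosingCircle(S[:,:2].astype(np.float32)))
f=r.grab_frame("top"); cv2.imwrite("pics/t12.png",f["pixels"])
E
```

```text
18.85 [ 0.5085 -0.015   0.1653] [ 0.4351  0.3709 -0.7744] 0.04573086441481276
wrist plane tilt [ 0.0001 -0.0029] z 0.19292215806252053 35182
  circle [ 0.5084 -0.0152] 0.06720350682735443
scene plane tilt [-0.2098 -0.0048] z 0.14075132596093995 2371
  circle [0. 0.] 0.0
inner flange 1094 [0.0650176  0.06890635 0.07145928] ((0.5123984217643738, -0.013654161244630814), 0.06279388815164566)
```

View pics/s12.png

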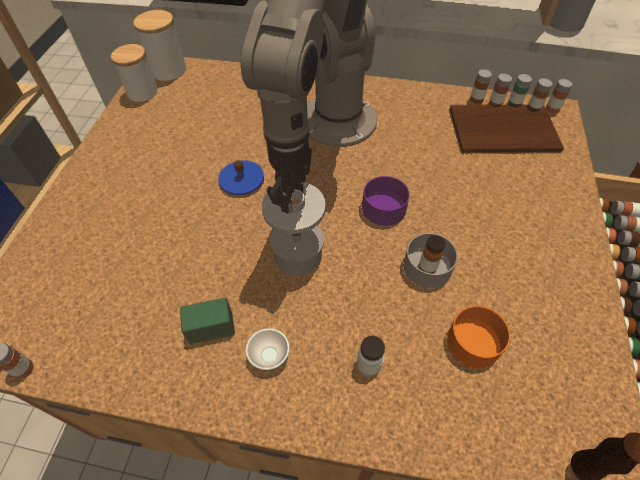

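The outer lid is held level, with its plate at z=0.193 (lifted 119.5 mm). The inner lid's flange is at about 0.070 (54+16 mm), so it is seated at the tin's centre. The other things look unmoved. Handing in.

```bash
python3 -c "
from bench import r
print(r.hand_in()); o=r.get_obs(); print(o['clock'],o['tcp_pos'],o['contact_force'],o['grip_width'])"
```

```text
the job is handed in; nothing more can be done
None
the job is handed in; nothing more can be done
```

I lifted both lids together by the knob, seated them in the tin with the low jar and let go. I then gripped the collar, raised the outer lid straight up about 119.5 mm, and handed in at about 19 s of the 58 s allowed, still holding it. `hand_in` reports no verdict, so I can't confirm the result.

**Last checks:**
- **Outer lid:** it is level, with a tilt of about 0.003 rad. Its plate is at z≈0.193, so its underside is about 0.178 m above the counter. About 1 N hangs on the gripper and the arm is still.
- **Inner lid:** the flange top is at z≈0.069–0.070 and the seated height is 0.070. It sits about 1–2 mm from the tin's centre as the scene camera sees it.
- **Everything else:** the tall jar, the other tin, the bystanders and the look-alikes look unmoved in the last scene picture. I did not measure their positions again.

**What disagreed:**
- **Fingertips:** the text puts them 8 mm ahead of the TCP. The wrist and scene cameras both showed them about 28–42 mm behind it, depending on the opening. I used the measured position, and both grasps fitted it.
- **Opening reading:** it came out about 2 mm under the true knob and collar diameters.
- **Scene camera:** it differs from the wrist camera by about 2–3 mm sideways and 1.4 mm in height, roughly the stated calibration error.
- **Failed fit:** the scene camera's plane fit on the raised outer lid failed, so the level reading comes from the wrist camera alone.

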